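# Hold the column heater square to its base

### The job

The column heater has been left leaning on its base plate because its foot bolts are slack. Pick up the try square by its stock, stand it on the base plate and press its outside corner fully home, steadily and without shoving, into the corner between plate and column, so that the stock sits flat on the plate, the blade lies along the middle of the column's face and the column is brought upright; touch the column only with the square and leave the bottles and the hex key where they are. Finish while still gripping the square and keeping it pressed against both plate and column: do not let go, someone else is about to tighten the bolts.

Things in the scene. Friction and masses are not known exactly. Their poses are not given: they have to be found in the camera images.
- stand: Fixed grey steel base plate 150 x 280 x 12 mm on the bench. Origin: centre of its underside; x across, y along it, z up. The column stands near the -y end between two 66 mm high, 4 mm cheek plates on its +x and -x sides (with flat flanges outside) that do not reach past its +y face. From y = -65 to +140 mm the plate is bare and flat.
- corner (a point): The corner to be filled: middle of the line where the upright column's +y face meets the top of the base plate; 12 mm above the bench, at x = 0, y = -65 mm in the stand's frame; its axes are those of the stand. Dry metal: the square drags on the plate with about 0.6 of the force pressing it down.
- column: Column heater: upright aluminium box section 70 (x) x 50 (y) mm, 290 mm high plus a 10 mm grey cap, small display on its +x side, underside 3 mm above the plate. Origin: mid-section, on its tilt axis, 25 mm above the plate's top; x along the tilt axis, z up the column. Its flat +y face is 25 mm from the origin.
- column_lean (a joint): Lean of the column about the pivot bolt in its foot (axis along the stand's x), in rad: 0 = square to the plate, positive = leaning to the stand's +y, over the bare plate. Starts at 0.035 to 0.08; stops at -0.03 and 0.10. The slack bolts hold it by friction, about 0.5 N m: about 4 N on its face 150 mm above the plate moves it, and it stays where it is put.
- square: Try square, 0.2 to 0.35 kg, standing on its stock on the bench, blade end towards the stand. Origin: outside corner (heel), mid thickness, underside. +y along the stock, away from the blade; z up; x across. Aluminium stock 125 (y) x 20 (x) x 24 (z) mm; steel blade 4 mm thick, 25 mm wide, top at z = 150 mm. Blade edge and stock end are flush at y = 0: this side goes against the column.
- bottle_a: Stoppered clear glass reagent bottle, 64 mm across, 125 mm high; origin at the centre of its base. To be left alone.
- bottle_b: Smaller stoppered glass bottle, 56 mm across, 110 mm high; origin at the centre of its base. To be left alone.
- hex_key: Dark steel L-shaped hex key lying on the bench, 6 mm thick, long arm about 115 mm along its x; origin on the bench under the long arm. To be left alone.
- square_grip (a point): A good place to grip the square: on the stock, across its 20 mm thickness, clear of the blade; 90 mm from the heel along the stock, 12 mm above its underside. The square's balance point is about 45 mm from the heel. Axes as the square's.
Not all that is in view belongs to the job. Of the things that look like the square, the largest one is meant.

How it is judged (in metres and radians):
On the way, in this order (a step that is already met when the one before it is completed fails the run):
1. the square is picked up by the gripper, clear of the bench (height (world z) of square above 0.02 m and contact force between the fingers and square above 2 N), for 0.2 s.
2. the square is pressed against plate and column and the column is square to the plate (contact force between square and stand above 0.5 N and contact force between square and column above 0.5 N and value of joint column_lean between -0.012 and 0.012 rad), for 0.5 s.
At the end, for the whole second after the job is handed in: For the last second the fingers hold the square at rest, touching plate and column (over 0.5 N each): stock flat on the plate (0.015 rad, 2 mm), heel in the corner (3 mm), within 25 mm of the face's middle and 0.1 rad of straight on; column within 0.012 rad of square to the plate (all of step 2 and contact force between the fingers and square above 2 N and angle between the z axis of square and the z axis of stand, either way round below 0.015 rad and angle between the y axis of square and the y axis of stand, either way round below 0.1 rad and x of square in the frame of corner between -0.025 and 0.025 m and y of square in the frame of corner between -0.003 and 0.003 m and z of square in the frame of corner between -0.002 and 0.002 m and linear speed of square below 0.01 m/s); the arm keeps its last pose, push and grip.
It fails at once if the arm or gripper touches the column (contact force between any of the arm, the fingers and column above 1 N).
It fails at once if the column or plate is shoved hard with the square (contact force between square and column above 60 N or contact force between square and stand above 60 N).
It fails at once if a bottle or the hex key is disturbed (distance of any of bottle_a, bottle_b, hex_key from where it was at the start of the episode above 0.02 m).
It also fails if it takes over 54 s, if anything falls off the work surface, if the arm or the gripper's body presses on something with over 40 N, if the wrist force passes 120 N, or if a joint passes its speed limit or range.

### The arm

A 6-joint arm with a two-finger parallel gripper is mounted at the origin on the work surface. World frame = base frame: x ahead of the robot, y to its left, z up, the work surface at z = 0. Lengths are in mm, angles in degrees, forces in N, time in s.
With the tool pointing down it reaches from about 350 to 850 mm from the base axis. Payload 8.1 kg.
Tool frame: the origin (TCP) lies midway between the tips of the shut fingers; the grasp point (between the pads) lies 19 mm behind it; z points along the fingers, y is the line along which they close (so a half turn about z gives the same grasp; the last joint's range is limited). The gripper opens to 85 mm and grips with 20 to 120 N. Pads are 22 mm wide; open, the fingers measure 114 mm over their backs; the gripper's body (76 mm by 85 mm) begins 54 mm behind the grasp point. The pads swing forward as they close: fully open they stand 13 mm farther back than shut.
Start: joints at [71.654, 7.471, 85.268, -0, 87.261, -4.893], TCP at [139.567, 583.546, 231.292] pointing down, gripper open.
Joint ranges: [-169.43, 169.43], [-51.17, 129.36], [1.28, 143.12], [-76.62, 256.62], [0, 156.53], [-152.29, 152.29]. Speed limits (degrees/s): [136.94, 136.94, 159.86, 180, 180, 180].

### API

Orientations are given as [roll, pitch, yaw] about the fixed x, y, z axes, in that order (R = Rz(yaw) Ry(pitch) Rx(roll)).
In Python, from bench import r gives the robot as it stands.
- The arm moves only by the tool apply_moves, never from a script. Its argument "steps" is a list of rows, each a list of 7 numbers: the opening, from -1 (shut) to 1 (fully open), then the shift along the tool's x, y, z in mm, then the turn, a rotation vector about the tool's x, y, z in units of 5 degrees (1.0 is 5 degrees). A call has exactly 8 rows; each row shifts and turns the commanded pose from where the row before left it, along the tool's axes as they then stand; what a row does not reach is not made up. A row lasts 1/10 s, in which the tool goes at most 50 mm and 8.59 degrees, less where a joint would pass 70% of its speed; a pose out of reach is approached as far as the arm can. A call is refused whole if a number of a shift passes 50 or a number of a turn 1, either way. A call with a gripper value outside its range is refused whole. The fingers move at their own pace and stop on an object; "squeeze" is the grip in N (left out, the last holds). Time passes only in rows, so rows that do not move let the fingers close, or fill a call up. It gives the time, the measured TCP pose, the force, the opening and the grip force at its end, in the units of the state.
- r.sense(): the state, without advancing time (a new reading comes with each control period).
- r.snapshot(name): name is "side" or "top"; returns a dict with "color" (420x560x3 uint8, blue, green, red), "depth" (420x560 float32, mm along the optical axis (not along the pixel's ray), 0 where there is no reading), "mtx" (3x3 intrinsics, pixels), "T" (4x4, takes a point from camera to world coordinates). Camera axes: x right, y down, z forward; pixel columns grow to the right and rows downward; lengths in mm; the calibration is good to about 2 mm. A picture is of the moment at which its call begins.
- r.hand_in(): hands the job in; it is judged then, once.
The state is a dict: "time": time; "joint_pos": joint angles; "qd": joint speeds; "joint_efforts": joint torques, N m; "tool_pos": TCP position; "tcp_rot": TCP orientation; "ft_force": force on the tool from outside, world axes, zero at the start; "wrist_torque": the same for the moment, N m; "finger_gap": finger opening in mm; "grip_force": force on a finger pad.
Only numpy, scipy, OpenCV 4.12 (cv2) and the standard library are available. Lean on these libraries where they do the work, as an engineer would, in place of code of your own. Each camera call takes 0.05 s, during which the arm holds its last target. There are 200 camera calls.

## Working session

There is one attempt and no reset: what is moved stays moved. The work goes in short steps, Python scripts to look and compute and a tool call to move; the robot and the scene stay as the last step left them, time stands still between calls to the robot, and variables do not carry over. Pictures are saved under pics/ and viewed, at most 10 in all, crops included, and the job is handed in when it is done.

Besides the shell and the picture viewer there is one more tool, called after "Request:" as name([rows], argument=value, ...), one row to a line, values as JSON. apply_moves: Moves the arm, as the interface text tells. Its arguments: {"type":"object","properties":{"steps":{"type":"array"},"squeeze":{"type":"number"}},"required":["steps"]}

```bash
mkdir -p pics; cat > h.py <<'E'
import numpy as np, cv2
from bench import r
def world(s,uv=None):
    d=s["depth"]; K=np.array(s["mtx"]); T=np.array(s["T"])
    v,u=np.mgrid[:d.shape[0],:d.shape[1]]
    P=np.stack([(u-K[0,2])/K[0,0]*d,(v-K[1,2])/K[1,1]*d,d],-1)
    W=P@T[:3,:3].T+T[:3,3]; W[d==0]=np.nan
    return W
E
python3 - <<'E'
from h import *
for n in("side","top"):
    s=r.snapshot(n); cv2.imwrite(f"pics/{n}0.png",s["color"]); np.savez(f"{n}0.npz",**s)
    print(n,np.round(s["T"],3).tolist(),np.round(s["mtx"],1).tolist())
s=r.sense(); print(s["time"],s["tool_pos"],s["tcp_rot"],s["finger_gap"],s["ft_force"])
E
```

```text
side [[0.846, -0.341, 0.409, 100.469], [-0.532, -0.546, 0.647, -727.89], [0.002, -0.765, -0.644, 759.555], [0.0, 0.0, 0.0, 1.0]] [[525.5, 0.0, 281.5], [0.0, 525.5, 206.0], [0.0, 0.0, 1.0]]
top [[-0.007, -0.99, 0.141, 386.07], [-1.0, 0.003, -0.026, -27.595], [0.025, -0.141, -0.99, 1281.445], [0.0, 0.0, 0.0, 1.0]] [[482.9, 0.0, 284.1], [0.0, 482.9, 201.6], [0.0, 0.0, 1.0]]
0.1 [139.39396232 583.06515644 230.30076716] [-1.79900684e+02 -9.86253958e-03  1.66547875e+02] 85.37233747626836 [ 0.55682484  0.71049724 -0.94291268]
```

View pics/side0.png

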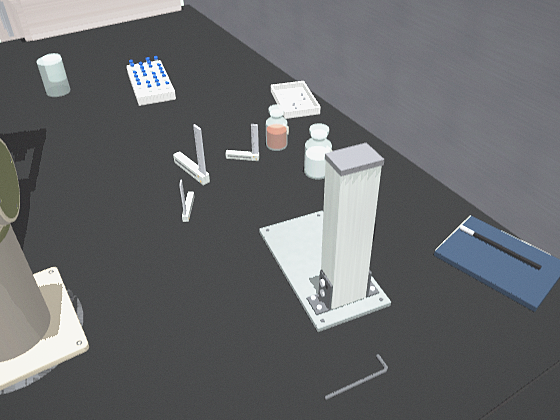

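View pics/top0.png

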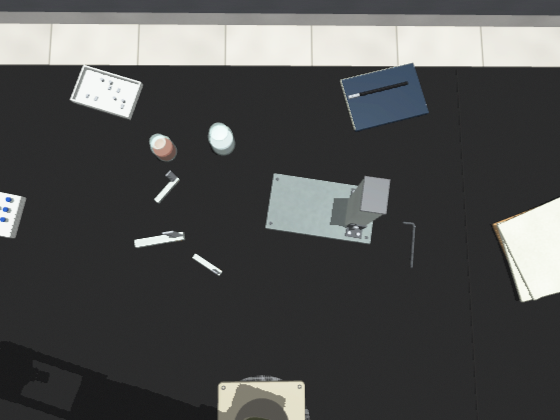

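Side view: three square-like objects, at (192,158), (243,145) and (186,202). In the top view they are at (160,240), (167,188) and (207,264). The first has the longest stock and the tallest blade, so it should be the 125 mm one. I'll check that with measurements and an enlarged crop. The column is at (352,230) in the side view and the plate at (320,208) in the top view.

```bash
python3 - <<'E'
from h import *
S=dict(np.load("side0.npz"));T=dict(np.load("top0.npz"))
a=cv2.resize(S["color"][110:230,150:290],None,fx=4,fy=4,interpolation=2)
b=cv2.resize(T["color"][160:280,120:240],None,fx=4,fy=4,interpolation=2)
a=cv2.resize(a,(400,343)); b=cv2.resize(b,(343,343)); cv2.imwrite("pics/crop.png",np.hstack([a,b]))
Ws,Wt=world(S),world(T)
# squares: clusters above bench in both
for nm,W,boxes in(("top",Wt,dict(big=(130,225,190,252),mid=(150,168,182,206),sm=(188,250,226,278))),("side",Ws,dict(big=(170,120,213,187),mid=(222,122,261,163),sm=(176,176,197,224)))):
  for k,(u0,v0,u1,v1) in boxes.items():
    P=W[v0:v1,u0:u1].reshape(-1,3); C=P[(P[:,2]>8)]
    st=C[(C[:,2]<32)]; bl=C[C[:,2]>40]
    rect=cv2.minAreaRect(st[:,:2].astype(np.float32))
    print(nm,k,len(st),"rect",np.round(rect[0],1),np.round(rect[1],1),round(rect[2],1),"z",np.round(np.percentile(C[:,2],[5,50,99]),1), "stocktop",np.round(np.percentile(st[:,2],[50,90]),1),"blade",np.round(np.nanmedian(bl,0),1) if len(bl) else None, len(bl))
# plate
for nm,W in(("top",Wt),("side",Ws)):
  m=(abs(W[...,2]-12)<5)&(W[...,0]>420)&(W[...,0]<720)&(W[...,1]>-330)&(W[...,1]<60)
  m=cv2.morphologyEx(m.astype(np.uint8),cv2.MORPH_OPEN,np.ones((3,3)))
  n,l,st,_=cv2.connectedComponentsWithStats(m); i=1+st[1:,4].argmax(); P=W[l==i]
  rect=cv2.minAreaRect(P[:,:2].astype(np.float32)); print(nm,"plate",rect,np.median(P[:,2]),np.round(cv2.boxPoints(rect)).tolist())
E
```

```text
top big 355 rect [468.5 264.1] [ 20.6 125.6] 8.9 z [ 17.2  23.7 151.7] stocktop [22.9 26.5] blade [476.  212.7 117.8] 78
top mid 174 rect [609.1 257.6] [36.3 82.3] 49.2 z [ 10.5  16.6 101.6] stocktop [15.2 19.6] blade [627.3 227.   76. ] 53
top sm 153 rect [404.3 139. ] [83.3 13.3] 56.5 z [ 10.9  15.8 100.6] stocktop [15.2 19.2] blade [385.8 109.9  89.4] 22
side big 378 rect [465.1 263. ] [ 23.  129.5] 8.4 z [ 11.6  24.3 147. ] stocktop [20.3 23.4] blade [473.1 210.2  97.5] 316
side mid 188 rect [599.7 248.5] [22.  84.3] 51.1 z [ 9.5 25.4 98.4] stocktop [13.2 22.7] blade [624.8 226.7  70.4] 143
side sm 172 rect [418.9 164.7] [153.1  14.1] 56.7 z [10.5 14.9 98.1] stocktop [13.6 17.6] blade [382.  107.6  71.2] 79
top plate ((554.2294921875, -136.49447631835938), (231.04884338378906, 150.01956176757812), 81.1790542602539) 11.62591908731406 [[462.0, -239.0], [611.0, -262.0], [646.0, -34.0], [498.0, -11.0]]
side plate ((548.0613403320312, -160.9355926513672), (282.5501403808594, 150.7845458984375), 81.27428436279297) 10.226261606680112 [[452.0, -289.0], [601.0, -312.0], [644.0, -33.0], [495.0, -10.0]]
```

View pics/crop.png

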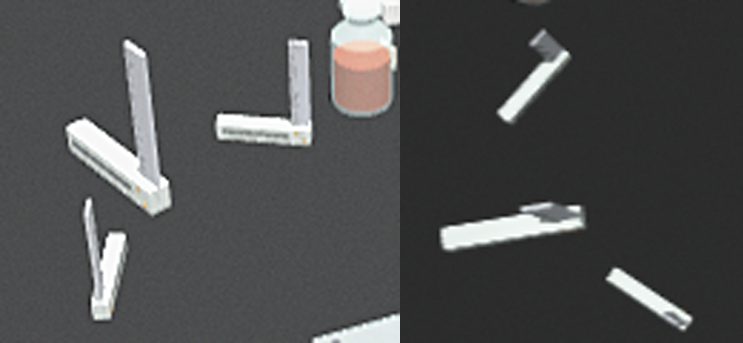

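The crop confirms it. The large one at side (192,160) / top (160,240) measures 125 x 20 mm with its blade top at 150 mm. The other two are about 82 mm and 83 mm long and 100 mm high. Next I'll plan the approach.

```bash
cat > plan.py <<'E'
import numpy as np, json, sys
from scipy.spatial.transform import Rotation as R, Slerp
def ori(yaw,tilt):   # tool y along -x of frame 'yaw', tool z down, body leaning tilt deg to frame +y
    M=R.from_euler('z',yaw,degrees=True)
    return M*R.from_euler('x',tilt,degrees=True)*R.from_euler('xyz',[180,0,90],degrees=True)
def load():
    d=json.load(open("cmd.json")); return np.array(d["p"]),R.from_quat(d["q"])
def save(p,q): json.dump(dict(p=list(p),q=list(q.as_quat())),open("cmd.json","w"))
def go(tp,tq,n,grip,commit=True):
    p,q=load(); p0=p.copy(); sl=Slerp([0,1],R.concatenate([q,tq])); rows=[]
    for i in range(1,n+1):
        gp=p0+(np.array(tp)-p0)*i/n; gq=sl(i/n)
        sh=np.round(q.inv().apply(gp-p),1); tu=np.round((q.inv()*gq).as_rotvec(degrees=True)/5,2)
        p=p+q.apply(sh); q=q*R.from_rotvec(tu*5,degrees=True); rows.append([grip,*(float(x)+0. for x in sh),*(float(x)+0. for x in tu)])
    for i in range(0,n,8): print(json.dumps(rows[i:i+8]))
    if commit: save(p,q)
E
python3 - <<'E'
from plan import *
save([139.567,583.546,231.292],R.from_euler('xyz',[180,0,166.547],degrees=True))
go([462.5,293.2,190],ori(8.65,10),16,1)
print(ori(8.65,10).as_euler('xyz',degrees=True))
go([462.5,293.2,60],ori(8.65,10),8,1)
E
```

```text
[[1, -23.9, -13.0, 2.6, -0.07, 0.11, 0.85], [1, -24.7, -11.1, 2.3, -0.08, 0.11, 0.84], [1, -25.6, -9.4, 1.9, -0.07, 0.11, 0.85], [1, -26.1, -7.4, 1.7, -0.08, 0.11, 0.85], [1, -26.7, -5.5, 1.3, -0.07, 0.11, 0.84], [1, -27.0, -3.5, 1.1, -0.07, 0.11, 0.85], [1, -27.2, -1.5, 0.8, -0.08, 0.11, 0.85], [1, -27.3, 0.5, 0.6, -0.07, 0.11, 0.84]]
[[1, -27.1, 2.5, 0.2, -0.08, 0.11, 0.85], [1, -26.9, 4.5, 0.1, -0.07, 0.11, 0.84], [1, -26.5, 6.5, -0.2, -0.07, 0.11, 0.85], [1, -25.9, 8.4, -0.4, -0.08, 0.11, 0.85], [1, -25.3, 10.3, -0.5, -0.07, 0.11, 0.84], [1, -24.4, 12.2, -0.8, -0.08, 0.11, 0.85], [1, -23.4, 13.9, -0.8, -0.07, 0.11, 0.85], [1, -22.3, 15.6, -1.0, -0.07, 0.11, 0.84]]
[180.   -10.    98.65]
[[1, -2.8, 0.0, 16.0, 0.0, 0.0, 0.0], [1, -2.8, 0.0, 16.0, 0.0, 0.0, 0.0], [1, -2.9, 0.0, 16.0, 0.0, 0.0, 0.0], [1, -2.8, 0.0, 16.0, 0.0, 0.0, 0.0], [1, -2.8, 0.0, 16.0, 0.0, 0.0, 0.0], [1, -2.8, 0.0, 16.0, 0.0, 0.0, 0.0], [1, -2.9, 0.0, 16.0, 0.0, 0.0, 0.0], [1, -2.8, 0.0, 16.0, 0.0, 0.0, 0.0]]
```

The tilt sign is wrong, since the body would lean toward the blade. I'll replan with it reversed.

```bash
python3 - <<'E'
from plan import *
q=ori(8.65,-10); print("tool z",q.apply([0,0,1]),"tool y",q.apply([0,1,0]))
save([139.567,583.546,231.292],R.from_euler('xyz',[180,0,166.547],degrees=True))
go([462.5,293.2,190],q,16,1)
go([462.5,293.2,60],q,8,1)
E
```

```text
tool z [ 0.02611636 -0.17167302 -0.98480775] tool y [9.88625510e-01 1.50398139e-01 1.52655666e-16]
[[1, -23.9, -13.0, 2.6, 0.07, -0.11, 0.85], [1, -24.7, -11.1, 2.9, 0.08, -0.11, 0.84], [1, -25.4, -9.3, 3.2, 0.07, -0.11, 0.85], [1, -26.0, -7.3, 3.5, 0.08, -0.11, 0.85], [1, -26.5, -5.4, 3.8, 0.07, -0.11, 0.84], [1, -26.7, -3.4, 4.0, 0.07, -0.11, 0.85], [1, -26.9, -1.4, 4.4, 0.08, -0.11, 0.85], [1, -26.9, 0.7, 4.6, 0.07, -0.11, 0.84]]
[[1, -26.7, 2.6, 4.8, 0.08, -0.11, 0.85], [1, -26.3, 4.7, 5.1, 0.07, -0.11, 0.84], [1, -26.0, 6.6, 5.3, 0.07, -0.11, 0.85], [1, -25.3, 8.5, 5.5, 0.08, -0.11, 0.85], [1, -24.5, 10.4, 5.7, 0.07, -0.11, 0.84], [1, -23.7, 12.2, 5.9, 0.08, -0.11, 0.85], [1, -22.6, 14.0, 5.9, 0.07, -0.11, 0.85], [1, -21.5, 15.6, 6.1, 0.07, -0.11, 0.84]]
[[1, 2.8, 0.0, 16.0, 0.0, 0.0, 0.0], [1, 2.8, 0.0, 16.0, 0.0, 0.0, 0.0], [1, 2.9, 0.0, 16.0, 0.0, 0.0, 0.0], [1, 2.8, 0.0, 16.0, 0.0, 0.0, 0.0], [1, 2.8, 0.0, 16.0, 0.0, 0.0, 0.0], [1, 2.8, 0.0, 16.0, 0.0, 0.0, 0.0], [1, 2.8, 0.0, 16.0, 0.0, 0.0, 0.0], [1, 2.9, 0.0, 16.0, 0.0, 0.0, 0.0]]
```

Request:
apply_moves([
  [1,-23.9,-13.0,2.6,0.07,-0.11,0.85],
  [1,-24.7,-11.1,2.9,0.08,-0.11,0.84],
  [1,-25.4,-9.3,3.2,0.07,-0.11,0.85],
  [1,-26.0,-7.3,3.5,0.08,-0.11,0.85],
  [1,-26.5,-5.4,3.8,0.07,-0.11,0.84],
  [1,-26.7,-3.4,4.0,0.07,-0.11,0.85],
  [1,-26.9,-1.4,4.4,0.08,-0.11,0.85],
  [1,-26.9,0.7,4.6,0.07,-0.11,0.84],
])

```text
time: 0.9
tool_pos: [301.6, 437.3, 210.1]
tcp_rot: [-178.4, 5.0, 132.6]
ft_force: [0.4, -0.2, 0.9]
finger_gap: 85.3
grip_force: 0.0
```

Request:
apply_moves([
  [1,-26.7,2.6,4.8,0.08,-0.11,0.85],
  [1,-26.3,4.7,5.1,0.07,-0.11,0.84],
  [1,-26.0,6.6,5.3,0.07,-0.11,0.85],
  [1,-25.3,8.5,5.5,0.08,-0.11,0.85],
  [1,-24.5,10.4,5.7,0.07,-0.11,0.84],
  [1,-23.7,12.2,5.9,0.08,-0.11,0.85],
  [1,-22.6,14.0,5.9,0.07,-0.11,0.85],
  [1,-21.5,15.6,6.1,0.07,-0.11,0.84],
])

```text
time: 1.7
tool_pos: [462.9, 292.2, 189.4]
tcp_rot: [-180.0, 10.0, 98.5]
ft_force: [0.1, 0.4, 1.4]
finger_gap: 85.2
grip_force: 0.0
```

Request:
apply_moves([
  [1,2.8,0.0,16.0,0.0,0.0,0.0],
  [1,2.8,0.0,16.0,0.0,0.0,0.0],
  [1,2.9,0.0,16.0,0.0,0.0,0.0],
  [1,2.8,0.0,16.0,0.0,0.0,0.0],
  [1,2.8,0.0,16.0,0.0,0.0,0.0],
  [1,2.8,0.0,16.0,0.0,0.0,0.0],
  [1,2.8,0.0,16.0,0.0,0.0,0.0],
  [1,2.9,0.0,16.0,0.0,0.0,0.0],
])

```text
time: 2.5
tool_pos: [462.4, 293.4, 58.7]
tcp_rot: [180.0, 10.0, 98.7]
ft_force: [0.6, -0.3, 0.2]
finger_gap: 85.3
grip_force: 0.0
```

```bash
python3 - <<'E'
from h import *
for n in("side","top"):
    s=r.snapshot(n); np.savez(f"{n}1.npz",**s)
    if n=="side": cv2.imwrite("pics/side1.png",cv2.resize(s["color"][40:250,100:380],None,fx=2.8,fy=2.8))
s=r.sense(); print(s["time"],s["tool_pos"],s["tcp_rot"],s["joint_pos"],s["ft_force"])
from plan import *
print(load()[0],load()[1].as_euler('xyz',degrees=True))
go([462.5,293.2,5],ori(8.65,-10),8,1)
E
```

```text
2.6 [460.69269507 292.14027965  56.82359531] [-179.76456459   10.10389919   98.71296514] [33.06150754 12.82255075 98.89844124 -9.52213558 72.92196641 27.54125589] [-1.26566929  0.35709349  0.37695832]
[462.49937402 293.2347427   60.03026205] [179.98044856   9.99732004  98.66619712]
[[1, 1.2, 0.0, 6.8, 0.0, 0.0, 0.0], [1, 1.2, 0.0, 6.8, 0.0, 0.0, 0.0], [1, 1.2, 0.0, 6.7, 0.0, 0.0, 0.0], [1, 1.2, 0.0, 6.8, 0.0, 0.0, 0.0], [1, 1.1, 0.0, 6.8, 0.0, 0.0, 0.0], [1, 1.2, 0.0, 6.8, 0.0, 0.0, 0.0], [1, 1.2, 0.0, 6.7, 0.0, 0.0, 0.0], [1, 1.2, 0.0, 6.8, 0.0, 0.0, 0.0]]
```

View pics/side1.png

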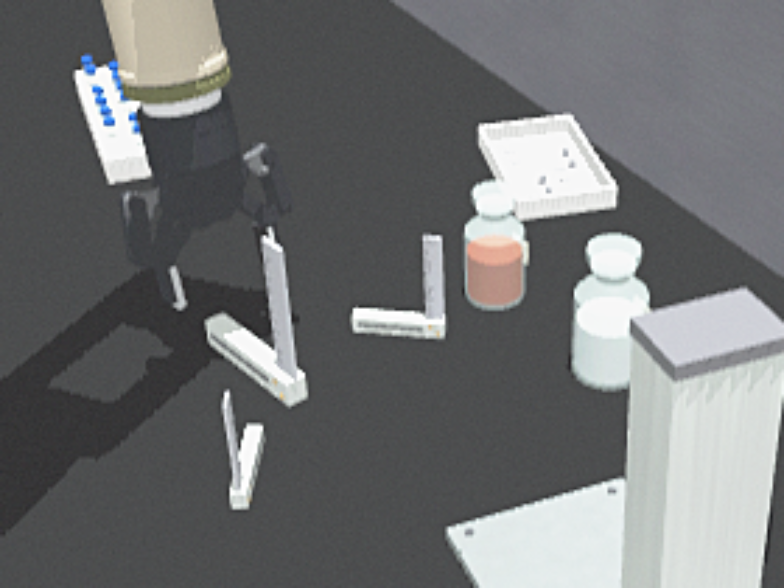

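The open fingers, at crop (178,290) and (272,240), straddle the far end of the stock at (215,325), and the square is undisturbed. I'll descend and close.

Request:
apply_moves([
  [1,1.2,0.0,6.8,0.0,0.0,0.0],
  [1,1.2,0.0,6.8,0.0,0.0,0.0],
  [1,1.2,0.0,6.7,0.0,0.0,0.0],
  [1,1.2,0.0,6.8,0.0,0.0,0.0],
  [1,1.1,0.0,6.8,0.0,0.0,0.0],
  [1,1.2,0.0,6.8,0.0,0.0,0.0],
  [1,1.2,0.0,6.7,0.0,0.0,0.0],
  [1,1.2,0.0,6.8,0.0,0.0,0.0],
])

```text
time: 3.4
tool_pos: [462.5, 293.2, 4.4]
tcp_rot: [180.0, 10.0, 98.7]
ft_force: [0.3, -0.6, 0.0]
finger_gap: 85.6
grip_force: 0.0
```

Request:
apply_moves([
  [-1,0,0,0,0,0,0],
  [-1,0,0,0,0,0,0],
  [-1,0,0,0,0,0,0],
  [-1,0,0,0,0,0,0],
  [-1,0,0,0,0,0,0],
  [-1,0,0,0,0,0,0],
  [-1,0,0,0,0,0,0],
  [-1,0,0,0,0,0,0],
], squeeze=100)

```text
time: 4.2
tool_pos: [463.2, 293.6, 5.8]
tcp_rot: [179.9, 10.0, 98.7]
ft_force: [-0.1, 0.2, 5.6]
finger_gap: 17.6
grip_force: 99.4
```

```bash
python3 - <<'E'
from h import *
s=r.sense(); print(s["time"],s["tool_pos"],s["tcp_rot"],s["ft_force"],s["wrist_torque"],s["finger_gap"],s["grip_force"])
from plan import *
p,q=load(); print(p)
go(p+[0,0,60],q,8,-1)
E
```

```text
4.2 [463.19728059 293.60032482   5.82422084] [179.89617756   9.96495299  98.65403928] [-0.10308607  0.18182238  5.55262427] [-0.02212448  0.06886531 -0.01841967] 17.629126832021644 99.37577605247498
[462.52571663 293.18465689   5.00402469]
[[-1, -1.3, 0.0, -7.4, 0.0, 0.0, 0.0], [-1, -1.3, 0.0, -7.4, 0.0, 0.0, 0.0], [-1, -1.3, 0.0, -7.4, 0.0, 0.0, 0.0], [-1, -1.3, 0.0, -7.3, 0.0, 0.0, 0.0], [-1, -1.3, 0.0, -7.4, 0.0, 0.0, 0.0], [-1, -1.3, 0.0, -7.4, 0.0, 0.0, 0.0], [-1, -1.3, 0.0, -7.4, 0.0, 0.0, 0.0], [-1, -1.3, 0.0, -7.4, 0.0, 0.0, 0.0]]
```

Request:
apply_moves([
  [-1,-1.3,0.0,-7.4,0.0,0.0,0.0],
  [-1,-1.3,0.0,-7.4,0.0,0.0,0.0],
  [-1,-1.3,0.0,-7.4,0.0,0.0,0.0],
  [-1,-1.3,0.0,-7.3,0.0,0.0,0.0],
  [-1,-1.3,0.0,-7.4,0.0,0.0,0.0],
  [-1,-1.3,0.0,-7.4,0.0,0.0,0.0],
  [-1,-1.3,0.0,-7.4,0.0,0.0,0.0],
  [-1,-1.3,0.0,-7.4,0.0,0.0,0.0],
])

```text
time: 5.0
tool_pos: [462.5, 293.2, 65.7]
tcp_rot: [180.0, 10.0, 98.7]
ft_force: [0.4, -0.4, -2.8]
finger_gap: 18.3
grip_force: 98.3
```

```bash
python3 - <<'E'
from h import *
s=r.sense(); print(s["time"],s["tool_pos"],s["tcp_rot"],s["ft_force"],s["finger_gap"],s["grip_force"])
for n in("side","top"):
    s=r.snapshot(n); np.savez(f"{n}2.npz",**s); W=world(s)
    if n=="side": cv2.imwrite("pics/side2.png",cv2.resize(s["color"][60:230,120:260],None,fx=3.5,fy=3.5))
    P=W.reshape(-1,3)
    # candidate square points in its frame (expected heel = stock centre - 62.5*y)
    yw=np.radians(8.65); x=np.array([np.cos(yw),np.sin(yw)]); y=np.array([-np.sin(yw),np.cos(yw)])
    heel=np.array([467,263.5])-62.5*y
    q=np.c_[(P[:,:2]-heel)@x,(P[:,:2]-heel)@y,P[:,2]]
    m=(abs(q[:,0])<14)&(q[:,1]>-20)&(q[:,1]<70)&(q[:,2]>40)&(q[:,2]<230); q=q[m]
    b=q[(q[:,2]>100)&(q[:,1]<40)]; st=q[(q[:,2]>72)&(q[:,2]<98)&(q[:,1]>30)]
    print(n,len(b),"blade x,y med",np.median(b,0),"ztop",np.percentile(b[:,2],98))
    if len(b)>20:
        for z in range(100,220,20):
            c=b[abs(b[:,2]-z)<10]
            if len(c)>3: print("  z",z,len(c),"y",np.percentile(c[:,1],[3,50,97]).round(1),"x",np.median(c[:,0]).round(1))
    if len(st)>10:
        c=st[st[:,2]>np.percentile(st[:,2],50)]; print(" stock top slope z/y",np.polyfit(c[:,1],c[:,2],1),"x/y",np.polyfit(c[:,1],c[:,0],1))
E
```

```text
5.0 [462.50703166 293.21482837  65.69058481] [179.97597138   9.9953548   98.66490695] [ 0.38157792 -0.42736426 -2.82044778] 18.305442600397146 98.27239036560059
side 322 blade x,y med [ -2.65737997  10.26432145 158.72819273] ztop 207.20020652615412
  z 100 25 y [-2.1  8.1 22.9] x -2.7
  z 120 53 y [-1.  10.5 24.3] x -2.7
  z 140 59 y [-0.8  9.7 24.4] x -2.4
  z 160 57 y [-0.8 10.1 24.6] x -2.6
  z 180 63 y [-1.6 10.5 25.5] x -2.6
  z 200 65 y [-0.4 10.5 23.7] x -2.7
 stock top slope z/y [5.78413355e-03 8.12640661e+01] x/y [ 0.06421456 -6.76471847]
top 90 blade x,y med [  0.29009119  10.41073735 175.13290186] ztop 212.13832065059535
  z 100 4 y [ 6.3 16.7 23.6] x 0.0
  z 120 10 y [-0.2  6.  17.3] x 0.3
  z 140 15 y [ 0.5 10.6 23.3] x 0.1
  z 160 12 y [ 0.3 11.2 24.1] x 0.2
  z 180 14 y [-0.2  7.  17.3] x 0.2
  z 200 19 y [ 0.1 10.8 23.4] x 0.3
 stock top slope z/y [1.00261848e-02 8.60045582e+01] x/y [ 0.07196581 -2.56548511]
```

View pics/side2.png

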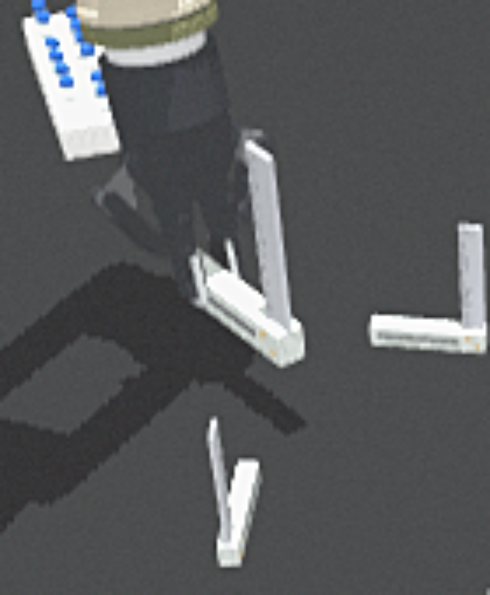

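The square is held level (slope under 0.01) and its heel is where expected. Now I'll refine the stand and column geometry and plan the transfer.

```bash
python3 - <<'E'
from h import *
from plan import *
psi=np.radians(-8.73); ax=np.array([np.cos(psi),np.sin(psi)]); ay=np.array([-np.sin(psi),np.cos(psi)])
c=np.array([571,-22.])-140*ay; print("centre",c,"corner",c-65*ay)
for n in("side","top"):
    W=world(dict(np.load(f"{n}0.npz"))).reshape(-1,3)
    q=np.c_[(W[:,:2]-c)@ax,(W[:,:2]-c)@ay,W[:,2]]
    q=q[(abs(q[:,0])<110)&(abs(q[:,1])<170)]
    pl=q[(abs(q[:,2]-12)<4)]; 
    for y in(60,100,130):
        k=pl[abs(pl[:,1]-y)<8]; print(n,"plate x@",y,np.percentile(k[:,0],[2,98]).round(1))
    for x in(-50,0,50):
        k=pl[abs(pl[:,0]-x)<8]; print(n,"plate y@",x,np.percentile(k[:,1],[1,99]).round(1))
    k=q[q[:,2]>295]; print(n,"cap",len(k),np.percentile(k,[2,98],axis=0).round(1).tolist())
    for z in (100,150,200,250,280):
        k=q[abs(q[:,2]-z)<12]
        if len(k)>5: print(n,"col z",z,len(k),np.percentile(k[:,0],[2,98]).round(1),"y",np.percentile(k[:,1],[2,98]).round(1))
cor=c-65*ay
t=cor+(92.5+35)*ay
go([t[0],t[1],42],ori(-8.73,-10),16,-1,)
E
```

```text
centre [ 549.75102769 -160.37803719] corner [ 539.8854334  -224.62498302]
side plate x@ 60 [-74.5  30.9]
side plate x@ 100 [-73.4  52.3]
side plate x@ 130 [-74.6  67.2]
side plate y@ -50 [-139.3  134.6]
side plate y@ 0 [-140.7  135.9]
side plate y@ 50 [-140.5  138.2]
side cap 1487 [[-37.6, -106.9, 296.0], [32.8, -55.4, 315.1]]
side col z 100 489 [-37.1  30.8] y [-114.6  -67.9]
side col z 150 545 [-37.1  33.4] y [-112.4  -64.9]
side col z 200 598 [-36.9  30.8] y [-110.3  -63.3]
side col z 250 672 [-37.1  30.7] y [-108.2  -61.3]
side col z 280 720 [-37.   30.4] y [-106.8  -60.3]
top plate x@ 60 [-71.4  73.2]
top plate x@ 100 [-71.3  71.7]
top plate x@ 130 [-71.4  73.4]
top plate y@ -50 [-136.8  136.9]
top plate y@ 0 [-64.7 138. ]
top plate y@ 50 [-71.7 137.3]
top cap 955 [[-35.0, -104.3, 301.4], [35.3, -53.9, 318.2]]
top col z 100 50 [-34.7  29.3] y [-107.6  -61.8]
top col z 150 54 [-34.6  30.4] y [-105.6  -59.7]
top col z 200 64 [-34.7  29.4] y [-102.6  -57.6]
top col z 250 73 [-34.7  29.9] y [-102.9  -55.5]
top col z 280 81 [-34.7  31.7] y [-100.8  -54.4]
[[-1, -24.5, 2.3, 5.8, 0.04, 0.0, 0.21], [-1, -24.4, 2.7, 5.7, 0.04, 0.0, 0.22], [-1, -24.4, 3.3, 5.8, 0.03, 0.0, 0.21], [-1, -24.3, 3.7, 5.8, 0.04, 0.0, 0.22], [-1, -24.3, 4.2, 5.7, 0.04, 0.0, 0.21], [-1, -24.1, 4.6, 5.7, 0.04, 0.0, 0.21], [-1, -24.1, 5.1, 5.7, 0.04, 0.0, 0.22], [-1, -24.0, 5.6, 5.7, 0.03, 0.0, 0.21]]
[[-1, -23.9, 6.1, 5.7, 0.04, 0.0, 0.22], [-1, -23.7, 6.5, 5.6, 0.04, 0.0, 0.21], [-1, -23.6, 7.0, 5.6, 0.04, 0.0, 0.22], [-1, -23.5, 7.5, 5.6, 0.04, 0.0, 0.21], [-1, -23.3, 7.9, 5.6, 0.03, 0.0, 0.21], [-1, -23.2, 8.3, 5.6, 0.04, 0.0, 0.22], [-1, -23.1, 8.8, 5.5, 0.04, 0.0, 0.21], [-1, -22.8, 9.2, 5.5, 0.04, 0.0, 0.22]]
```

Request:
apply_moves([
  [-1,-24.5,2.3,5.8,0.04,0.0,0.21],
  [-1,-24.4,2.7,5.7,0.04,0.0,0.22],
  [-1,-24.4,3.3,5.8,0.03,0.0,0.21],
  [-1,-24.3,3.7,5.8,0.04,0.0,0.22],
  [-1,-24.3,4.2,5.7,0.04,0.0,0.21],
  [-1,-24.1,4.6,5.7,0.04,0.0,0.21],
  [-1,-24.1,5.1,5.7,0.04,0.0,0.22],
  [-1,-24.0,5.6,5.7,0.03,0.0,0.21],
])

```text
time: 5.9
tool_pos: [510.7, 96.2, 53.2]
tcp_rot: [-180.0, 10.0, 89.9]
ft_force: [1.1, -0.5, -3.1]
finger_gap: 17.4
grip_force: 98.5
```

Request:
apply_moves([
  [-1,-23.9,6.1,5.7,0.04,0.0,0.22],
  [-1,-23.7,6.5,5.6,0.04,0.0,0.21],
  [-1,-23.6,7.0,5.6,0.04,0.0,0.22],
  [-1,-23.5,7.5,5.6,0.04,0.0,0.21],
  [-1,-23.3,7.9,5.6,0.03,0.0,0.21],
  [-1,-23.2,8.3,5.6,0.04,0.0,0.22],
  [-1,-23.1,8.8,5.5,0.04,0.0,0.21],
  [-1,-22.8,9.2,5.5,0.04,0.0,0.22],
])

```text
time: 6.7
tool_pos: [559.0, -99.6, 41.5]
tcp_rot: [-179.9, 10.0, 81.2]
ft_force: [0.0, 0.1, -2.9]
finger_gap: 17.8
grip_force: 98.4
```

```bash
cat > meas.py <<'E'
from h import *
psi=np.radians(-8.73); ax=np.array([np.cos(psi),np.sin(psi)]); ay=np.array([-np.sin(psi),np.cos(psi)])
cor=np.array([539.9,-224.6])
def meas(tag,img=None):
  s=r.sense(); f=s["ft_force"]; p=s["tool_pos"]
  print("t",s["time"],"tcp",np.round(p,1),np.round(s["tcp_rot"],2),"stand-frame tcp",np.round([(p[:2]-cor)@ax,(p[:2]-cor)@ay-92.5,p[2]-17],1),"f",np.round([f[:2]@ax,f[:2]@ay,f[2]],1),"tq",np.round(s["wrist_torque"],2),"gap",round(s["finger_gap"],1),round(s["grip_force"],1))
  for n in("side","top"):
    s=r.snapshot(n); W=world(s).reshape(-1,3)
    if img==n: cv2.imwrite(f"pics/{tag}.png",cv2.resize(s["color"][90:330,200:400] if n=="side" else s["color"][120:300,240:420],None,fx=2.5,fy=2.5))
    q=np.c_[(W[:,:2]-cor)@ax,(W[:,:2]-cor)@ay,W[:,2]-12]
    c=q[(abs(q[:,0])<32)&(q[:,1]<-35)&(q[:,1]>-62)&(q[:,2]>70)&(q[:,2]<285)]
    if n=="side": # -y face of the column
        m=np.polyfit(c[:,2],c[:,1],1); k=abs(c[:,1]-np.polyval(m,c[:,2]))<2; m=np.polyfit(c[k,2],c[k,1],1); print("side lean",m[0],"y at 0",m[1])
    b=q[(abs(q[:,0])<9)&(q[:,1]>-10)&(q[:,1]<75)&(q[:,2]>35)&(q[:,2]<175)&(q[:,1]<62)]
    print(n,"blade n",len(b), *( (np.median(b,0).round(1),np.percentile(b[:,1],[2,98]).round(1),np.percentile(b[:,2],98).round(1)) if len(b)>5 else ()))
    for z in(60,100,140):
        k=b[abs(b[:,2]-z)<20]
        if len(k)>5: print("   z",z,len(k),"y",np.percentile(k[:,1],[3,97]).round(1),"x",np.median(k[:,0]).round(1))
E
python3 - <<'E'
from meas import meas; meas("m3","top")
from plan import *; from meas import *
t=cor+(92.5+35)*ay
go([t[0],t[1],20],ori(-8.73,-10),8,-1)
E
```

```text
t 6.7 tcp [559.  -99.6  41.5] [-179.95    9.99   81.21] stand-frame tcp [-0.1 34.  24.5] f [ 0.   0.1 -2.9] tq [ 0.29 -0.08 -0.01] gap 17.8 98.4
side lean 0.041695754621988754 y at 0 -51.251006439061996
side blade n 9 [-6.4 58.  45.1] [51.7 59.4] 47.4
   z 60 9 y [51.9 59.4] x -6.4
top blade n 203 [ 0.4 42.1 91.8] [ 1.  60.8] 174.4
   z 60 85 y [ 1.  61.3] x -1.4
   z 100 38 y [ 2.5 55.9] x 0.6
   z 140 48 y [ 4.3 55.9] x 0.5
[[-1, 0.5, 0.0, 2.7, 0.0, 0.0, 0.0], [-1, 0.5, 0.0, 2.7, 0.0, 0.0, 0.0], [-1, 0.4, 0.0, 2.7, 0.0, 0.0, 0.0], [-1, 0.5, 0.0, 2.7, 0.0, 0.0, 0.0], [-1, 0.5, 0.0, 2.7, 0.0, 0.0, 0.0], [-1, 0.5, 0.0, 2.7, 0.0, 0.0, 0.0], [-1, 0.4, 0.0, 2.7, 0.0, 0.0, 0.0], [-1, 0.5, 0.1, 2.7, 0.0, 0.0, 0.0]]
```

View pics/m3.png

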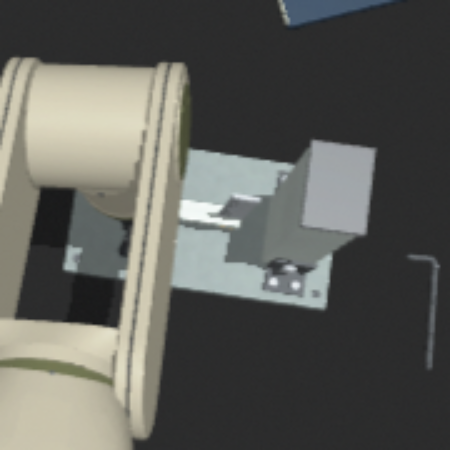

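Top crop: the held square sits at (220,210), over the bare plate and facing the column at (315,200). The wrist yoke, with its edge at (190,150), is well clear. Next I'll lower it.

Request:
apply_moves([
  [-1,0.5,0.0,2.7,0.0,0.0,0.0],
  [-1,0.5,0.0,2.7,0.0,0.0,0.0],
  [-1,0.4,0.0,2.7,0.0,0.0,0.0],
  [-1,0.5,0.0,2.7,0.0,0.0,0.0],
  [-1,0.5,0.0,2.7,0.0,0.0,0.0],
  [-1,0.5,0.0,2.7,0.0,0.0,0.0],
  [-1,0.4,0.0,2.7,0.0,0.0,0.0],
  [-1,0.5,0.1,2.7,0.0,0.0,0.0],
], squeeze=120)

```text
time: 7.6
tool_pos: [559.3, -98.6, 19.8]
tcp_rot: [-180.0, 10.0, 81.3]
ft_force: [0.3, 0.5, -3.4]
finger_gap: 17.2
grip_force: 121.2
```

Request:
apply_moves([
  [-1,0.1,0,0.3,0,0,0],
  [-1,0,0,0.3,0,0,0],
  [-1,0.1,0,0.3,0,0,0],
  [-1,0,0,0.3,0,0,0],
  [-1,0.1,0,0.3,0,0,0],
  [-1,0,0,0.3,0,0,0],
  [-1,0.1,0,0.3,0,0,0],
  [-1,0,0,0.3,0,0,0],
])

```text
time: 8.4
tool_pos: [559.4, -98.6, 17.9]
tcp_rot: [180.0, 10.0, 81.2]
ft_force: [-3.0, 1.2, 2.1]
finger_gap: 17.2
grip_force: 122.1
```

```bash
cat >> plan.py <<'E'
def adv(rows):
    p,q=load()
    for w in rows:
        p=p+q.apply(w[1:4]); q=q*R.from_rotvec(np.array(w[4:])*5,degrees=True)
    save(p,q)
E
python3 - <<'E'
from plan import *; from meas import *
adv([[-1,.4,0,2.4,0,0,0]]); print(load()[0])
meas("m4")
E
```

```text
[559.28763839 -98.62451253  17.6026836 ]
t 8.4 tcp [559.4 -98.6  17.9] [180.    10.    81.25] stand-frame tcp [ 0.1 35.   0.9] f [-3.2  0.8  2.1] tq [ 0.26  0.41 -0.12] gap 17.2 122.1
side lean 0.041569360609127116 y at 0 -51.210335777474555
side blade n 0
top blade n 143 [ -0.2  42.2 108.2] [ 1.  60.5] 162.6
   z 60 36 y [ 0.9 60.3] x -0.3
   z 100 40 y [ 2.9 60.3] x -0.2
   z 140 58 y [ 4.  60.6] x 0.1
```

Request:
apply_moves([
  [-1,0,0,0.1,0,0,0],
  [-1,0,0,0.1,0,0,0],
  [-1,0,0,0.1,0,0,0],
  [-1,0.1,0,0.1,0,0,0],
  [-1,0,0,0.1,0,0,0],
  [-1,0,0,0.1,0,0,0],
  [-1,0,0,0,0,0,0],
  [-1,0,0,0,0,0,0],
])

```text
time: 9.3
tool_pos: [559.4, -98.6, 17.9]
tcp_rot: [-180.0, 10.0, 81.2]
ft_force: [-5.7, 2.0, 10.0]
finger_gap: 17.1
grip_force: 123.2
```

```bash
python3 - <<'E'
from plan import *; from meas import *
adv([[-1,.1,0,.6,0,0,0]]); print(load()[0])
meas("m5")
t=(cor+(92.5+22)*ay); p,q=load()
go([t[0],t[1],p[2]],ori(-8.73,-10),8,-1,False)
E
```

```text
[559.28669827 -98.63008634  16.99443361]
t 9.3 tcp [559.4 -98.6  17.9] [-180.     10.01   81.25] stand-frame tcp [ 0.2 35.   0.9] f [-6.   1.1 10. ] tq [ 0.32  0.97 -0.25] gap 17.1 123.2
side lean 0.04160643109747973 y at 0 -51.23978175435729
side blade n 0
top blade n 143 [ -0.2  42.2 109.1] [ 1.  60.6] 167.5
   z 60 37 y [ 1.1 60.7] x -0.2
   z 100 42 y [ 2.5 60.1] x -0.2
   z 140 56 y [ 4.4 60.6] x 0.2
[[-1, -1.6, 0.0, 0.3, 0.0, 0.0, 0.0], [-1, -1.6, 0.0, 0.3, 0.0, 0.0, 0.0], [-1, -1.6, 0.0, 0.2, 0.0, 0.0, 0.0], [-1, -1.6, 0.0, 0.3, 0.0, 0.0, 0.0], [-1, -1.6, 0.0, 0.3, 0.0, 0.0, 0.0], [-1, -1.6, 0.0, 0.3, 0.0, 0.0, 0.0], [-1, -1.6, 0.0, 0.3, 0.0, 0.0, 0.0], [-1, -1.6, 0.0, 0.2, 0.0, 0.0, 0.0]]
```

Request:
apply_moves([
  [-1,-1.6,0.0,0.3,0.0,0.0,0.0],
  [-1,-1.6,0.0,0.3,0.0,0.0,0.0],
  [-1,-1.6,0.0,0.2,0.0,0.0,0.0],
  [-1,-1.6,0.0,0.3,0.0,0.0,0.0],
  [-1,-1.6,0.0,0.3,0.0,0.0,0.0],
  [-1,-1.6,0.0,0.3,0.0,0.0,0.0],
  [-1,-1.6,0.0,0.3,0.0,0.0,0.0],
  [-1,-1.6,0.0,0.2,0.0,0.0,0.0],
])

```text
time: 10.2
tool_pos: [558.5, -111.3, 17.9]
tcp_rot: [179.9, 10.0, 81.3]
ft_force: [0.6, 4.6, 5.5]
finger_gap: 17.4
grip_force: 122.8
```

```bash
python3 - <<'E'
from plan import *; from meas import *
adv([[-1,-12.8,0,2.2,0,0,0]]); print(load()[0])
meas("m6")
t=(cor+(92.5+13)*ay); p,q=load()
go([t[0],t[1],p[2]],ori(-8.73,-10),8,-1,False)
E
```

```text
[ 557.31110739 -111.46651982   17.04935358]
t 10.2 tcp [ 558.5 -111.3   17.9] [179.87   9.97  81.25] stand-frame tcp [ 1.2 22.3  0.9] f [-0.1  4.7  5.5] tq [ 0.71 -0.11 -0.03] gap 17.4 122.8
side lean 0.04100372682130199 y at 0 -51.099745186309335
side blade n 0
top blade n 138 [  0.8  30.6 104.9] [ 1.3 47.7] 166.8
   z 60 36 y [ 1.1 47.6] x 0.6
   z 100 42 y [ 2.5 47.7] x 0.7
   z 140 51 y [ 4.3 47.4] x 1.2
[[-1, -1.1, 0.0, 0.2, 0.0, 0.0, 0.0], [-1, -1.1, 0.0, 0.2, 0.0, 0.0, 0.0], [-1, -1.1, 0.0, 0.2, 0.0, 0.0, 0.0], [-1, -1.1, 0.0, 0.2, 0.0, 0.0, 0.0], [-1, -1.1, 0.0, 0.2, 0.0, 0.0, 0.0], [-1, -1.1, 0.0, 0.2, 0.0, 0.0, 0.0], [-1, -1.1, 0.0, 0.2, 0.0, 0.0, 0.0], [-1, -1.1, 0.0, 0.2, 0.0, 0.0, 0.0]]
```

Request:
apply_moves([
  [-1,-1.1,0.0,0.3,0.0,0.0,0.0],
  [-1,-1.1,0.0,0.3,0.0,0.0,0.0],
  [-1,-1.1,0.0,0.3,0.0,0.0,0.0],
  [-1,-1.1,0.0,0.3,0.0,0.0,0.0],
  [-1,-1.1,0.0,0.3,0.0,0.0,0.0],
  [-1,-1.1,0.0,0.3,0.0,0.0,0.0],
  [-1,-1.1,0.0,0.2,0.0,0.0,0.0],
  [-1,-1.1,0.0,0.2,0.0,0.0,0.0],
])

```text
time: 11.1
tool_pos: [557.7, -120.0, 17.9]
tcp_rot: [179.8, 9.9, 81.2]
ft_force: [0.6, 7.9, 9.1]
finger_gap: 17.3
grip_force: 123.4
```

```bash
python3 - <<'E'
from plan import *; from meas import *
adv([[-1,-8.8,0,2.2,0,0,0]]); print(load()[0])
meas("m7")
t=(cor+(92.5+8)*ay); p,q=load()
go([t[0],t[1],p[2]],ori(-8.73,-10),8,-1,False)
E
```

```text
[ 555.9346488  -120.4094861    16.41004471]
t 11.1 tcp [ 557.7 -120.    17.9] [179.81   9.95  81.24] stand-frame tcp [ 1.7 13.6  0.9] f [-0.6  7.9  9.1] tq [ 0.92 -0.05 -0.04] gap 17.3 123.4
side lean 0.04103676205234412 y at 0 -51.11118133246829
side blade n 0
top blade n 141 [  1.2  21.4 109.6] [ 0.9 39.3] 166.3
   z 60 36 y [ 1.  39.1] x 1.1
   z 100 40 y [ 2.4 39.1] x 1.1
   z 140 54 y [ 4.4 39. ] x 1.6
[[-1, -0.6, 0.0, 0.1, 0.0, 0.0, 0.0], [-1, -0.6, 0.0, 0.1, 0.0, 0.0, 0.0], [-1, -0.6, 0.0, 0.1, 0.0, 0.0, 0.0], [-1, -0.6, 0.0, 0.1, 0.0, 0.0, 0.0], [-1, -0.6, 0.0, 0.1, 0.0, 0.0, 0.0], [-1, -0.6, 0.0, 0.1, 0.0, 0.0, 0.0], [-1, -0.6, 0.0, 0.1, 0.0, 0.0, 0.0], [-1, -0.6, 0.0, 0.2, 0.0, 0.0, 0.0]]
```

Request:
apply_moves([
  [-1,-0.6,0.0,0.2,0.0,0.0,0.0],
  [-1,-0.6,0.0,0.2,0.0,0.0,0.0],
  [-1,-0.6,0.0,0.1,0.0,0.0,0.0],
  [-1,-0.6,0.0,0.1,0.0,0.0,0.0],
  [-1,-0.6,0.0,0.1,0.0,0.0,0.0],
  [-1,-0.6,0.0,0.1,0.0,0.0,0.0],
  [-1,-0.6,0.0,0.1,0.0,0.0,0.0],
  [-1,-0.6,0.0,0.1,0.0,0.0,0.0],
])

```text
time: 12.0
tool_pos: [557.2, -124.8, 17.9]
tcp_rot: [179.8, 9.9, 81.2]
ft_force: [1.3, 8.1, 9.3]
finger_gap: 17.3
grip_force: 123.5
```

```bash
python3 - <<'E'
from plan import *; from meas import *
adv([[-1,-4.8,0,1.0,0,0,0]]); print(load()[0])
meas("m8")
E
```

```text
[ 555.18915935 -125.25316421   16.25829554]
t 12.0 tcp [ 557.2 -124.8   17.9] [179.79   9.95  81.24] stand-frame tcp [1.9 8.7 0.9] f [0.1 8.2 9.3] tq [ 1.03 -0.02 -0.02] gap 17.3 123.5
side lean 0.04134353380386101 y at 0 -51.149848382423755
side blade n 0
top blade n 145 [  1.3  17.1 110.6] [ 0.9 34.4] 167.0
   z 60 39 y [ 0.8 34.3] x 1.3
   z 100 39 y [ 2.7 34.3] x 1.3
   z 140 60 y [ 4.5 34.2] x 1.5
```

Request:
apply_moves([
  [-1,-0.5,0.0,0.1,0.0,0.0,0.0],
  [-1,-0.5,0.0,0.1,0.0,0.0,0.0],
  [-1,-0.5,0.0,0.1,0.0,0.0,0.0],
  [-1,-0.5,0.0,0.1,0.0,0.0,0.0],
  [-1,-0.5,0.0,0.1,0.0,0.0,0.0],
  [-1,-0.5,0.0,0.1,0.0,0.0,0.0],
  [-1,-0.5,0.0,0.1,0.0,0.0,0.0],
  [-1,0,0.0,0,0.0,0.0,0.0],
])

```text
time: 12.9
tool_pos: [556.7, -128.4, 17.9]
tcp_rot: [179.8, 9.9, 81.2]
ft_force: [0.8, 7.5, 9.7]
finger_gap: 17.1
grip_force: 123.5
```

```bash
python3 - <<'E'
from plan import *; from meas import *
adv([[-1,-3.5,0,.7,0,0,0]]); print(load()[0])
meas("m9")
E
```

```text
[ 554.6463471  -128.78001024   16.17636913]
t 12.9 tcp [ 556.7 -128.4   17.9] [179.78   9.95  81.24] stand-frame tcp [2.  5.2 0.9] f [-0.4  7.6  9.7] tq [ 0.98 -0.04 -0.06] gap 17.1 123.5
side lean 0.041312369933436094 y at 0 -51.187393028438386
side blade n 0
top blade n 131 [  1.4  14.7 107.5] [ 0.9 30.7] 166.0
   z 60 34 y [ 0.9 30.5] x 1.4
   z 100 38 y [ 2.8 30.4] x 1.4
   z 140 50 y [ 4.6 30.7] x 1.5
```

Request:
apply_moves([
  [-1,-0.3,0.0,0.2,0.0,0.0,0.0],
  [-1,-0.3,0.0,0.2,0.0,0.0,0.0],
  [-1,-0.3,0.0,0.2,0.0,0.0,0.0],
  [-1,-0.3,0.0,0.2,0.0,0.0,0.0],
  [-1,-0.3,0.0,0.2,0.0,0.0,0.0],
  [-1,-0.3,0.0,0.2,0.0,0.0,0.0],
  [-1,-0.3,0.0,0.1,0.0,0.0,0.0],
  [-1,-0.3,0.0,0.1,0.0,0.0,0.0],
])

```text
time: 13.8
tool_pos: [556.8, -129.3, 17.9]
tcp_rot: [179.8, 9.8, 81.2]
ft_force: [-2.1, 18.2, 21.0]
finger_gap: 17.1
grip_force: 125.1
```

```bash
python3 - <<'E'
from plan import *; from meas import *
adv([[-1,-2.4,0,1.4,0,0,0]]); print(load()[0])
meas("m10")
E
```

```text
[ 554.24972474 -131.35621503   15.21415314]
t 13.8 tcp [ 556.8 -129.3   17.9] [179.76   9.82  81.24] stand-frame tcp [2.2 4.2 0.9] f [-4.8 17.7 21. ] tq [ 2.39  0.56 -0.28] gap 17.1 125.1
side lean 0.041703378963215194 y at 0 -51.22770781937737
side blade n 0
top blade n 131 [  1.5  13.6 108.2] [ 1.  30.1] 164.1
   z 60 35 y [ 0.9 29.9] x 1.6
   z 100 37 y [ 2.6 29.6] x 1.3
   z 140 50 y [ 4.5 30.1] x 1.6
```

Request:
apply_moves([
  [-1,-0.3,0.0,0.1,0.0,0.0,0.0],
  [-1,-0.3,0.0,0.1,0.0,0.0,0.0],
  [-1,-0.3,0.0,0.0,0.0,0.0,0.0],
  [-1,-0.3,0.0,0.1,0.0,0.0,0.0],
  [-1,-0.3,0.0,0.0,0.0,0.0,0.0],
  [-1,-0.3,0.0,0.1,0.0,0.0,0.0],
  [-1,-0.3,0.0,0.0,0.0,0.0,0.0],
  [-1,-0.3,0.0,0.1,0.0,0.0,0.0],
])

```text
time: 14.7
tool_pos: [557.0, -132.1, 17.9]
tcp_rot: [179.7, 9.9, 81.2]
ft_force: [0.3, 16.0, 17.9]
finger_gap: 16.8
grip_force: 124.7
```

```bash
python3 - <<'E'
from plan import *; from meas import *
adv([[-1,-2.4,0,.5,0,0,0]]); print(load()[0])
meas("m11")
E
```

```text
[ 553.87698001 -133.77805408   15.13827855]
t 14.7 tcp [ 557.  -132.1   17.9] [179.67   9.85  81.24] stand-frame tcp [2.9 1.5 0.9] f [-2.2 15.8 17.9] tq [ 1.95  0.02 -0.12] gap 16.8 124.7
side lean 0.021178407661381713 y at 0 -50.77524941461373
side blade n 0
top blade n 137 [  1.9  11.1 113.9] [ 0.5 27.6] 167.3
   z 60 32 y [ 0.3 27.1] x 1.8
   z 100 41 y [ 1.1 27.3] x 1.8
   z 140 53 y [ 2.  27.6] x 2.0
```

Request:
apply_moves([
  [-1,-0.2,0.0,0.1,0.0,0.0,0.0],
  [-1,-0.2,0.0,0.0,0.0,0.0,0.0],
  [-1,-0.2,0.0,0.1,0.0,0.0,0.0],
  [-1,-0.2,0.0,0.0,0.0,0.0,0.0],
  [-1,-0.2,0.0,0.1,0.0,0.0,0.0],
  [-1,-0.2,0.0,0.0,0.0,0.0,0.0],
  [-1,-0.2,0.0,0.1,0.0,0.0,0.0],
  [-1,-0.2,0.0,0.0,0.0,0.0,0.0],
])

```text
time: 15.6
tool_pos: [557.0, -133.8, 17.9]
tcp_rot: [179.7, 9.9, 81.2]
ft_force: [0.2, 15.2, 16.7]
finger_gap: 17.0
grip_force: 124.7
```

```bash
python3 - <<'E'
from plan import *; from meas import *
adv([[-1,-1.6,0,.4,0,0,0]]); print(load()[0])
meas("m12")
E
```

```text
[ 553.62671481 -135.40404795   15.02204058]
t 15.6 tcp [ 557.  -133.8   17.9] [179.65   9.86  81.24] stand-frame tcp [ 3.1 -0.2  0.9] f [-2.1 15.1 16.7] tq [ 1.83 -0.04 -0.17] gap 17.0 124.7
side lean 0.006632375688647804 y at 0 -50.32652630408673
side blade n 0
top blade n 139 [  1.9   8.8 111.2] [-0.2 25.8] 169.1
   z 60 35 y [-0.4 25.1] x 2.1
   z 100 36 y [ 0.1 25.8] x 1.8
   z 140 56 y [ 0.4 25.7] x 1.9
```

Request:
apply_moves([
  [-1,-0.2,0.0,0.1,0.0,0.0,0.0],
  [-1,-0.2,0.0,0.0,0.0,0.0,0.0],
  [-1,-0.2,0.0,0.1,0.0,0.0,0.0],
  [-1,-0.2,0.0,0.0,0.0,0.0,0.0],
  [-1,-0.2,0.0,0.0,0.0,0.0,0.0],
  [-1,0,0.0,0.0,0.0,0.0,0.0],
  [-1,0,0.0,0.0,0.0,0.0,0.0],
  [-1,0,0.0,0.0,0.0,0.0,0.0],
])

```text
time: 16.5
tool_pos: [556.9, -134.1, 17.9]
tcp_rot: [179.7, 9.8, 81.2]
ft_force: [1.7, 19.6, 19.0]
finger_gap: 16.9
grip_force: 124.9
```

```bash
python3 - <<'E'
from plan import *; from meas import *
adv([[-1,-1.0,0,.2,0,0,0]]); print(load()[0])
meas("m13","top")
E
```

```text
[ 553.4716256  -136.41171825   14.99863303]
t 16.5 tcp [ 556.9 -134.1   17.9] [179.65   9.8   81.25] stand-frame tcp [ 3.1 -0.4  0.9] f [-1.3 19.7 19. ] tq [ 2.5  -0.08 -0.17] gap 16.9 124.9
side lean 0.004779027142194023 y at 0 -50.38986540085263
side blade n 0
top blade n 141 [  2.    8.4 111.2] [-0.  25.3] 169.1
   z 60 38 y [-0.1 25.1] x 2.0
   z 100 38 y [ 0.  25.1] x 2.0
   z 140 56 y [ 0.1 25.3] x 2.1
```

Request:
apply_moves([
  [-1,-0.2,0.0,0.1,0.0,0.0,0.0],
  [-1,-0.2,0.0,0.1,0.0,0.0,0.0],
  [-1,-0.2,0.0,0.1,0.0,0.0,0.0],
  [-1,-0.2,0.0,0.1,0.0,0.0,0.0],
  [-1,0,0.0,0.0,0.0,0.0,0.0],
  [-1,0,0.0,0.0,0.0,0.0,0.0],
  [-1,0,0.0,0.0,0.0,0.0,0.0],
  [-1,0,0.0,0.0,0.0,0.0,0.0],
])

```text
time: 17.4
tool_pos: [556.9, -134.1, 17.9]
tcp_rot: [179.7, 9.7, 81.2]
ft_force: [-0.2, 24.3, 21.2]
finger_gap: 17.0
grip_force: 125.3
```

```bash
python3 - <<'E'
from plan import *; from meas import *
adv([[-1,-.8,0,.4,0,0,0]]); print(load()[0])
meas("m14","top")
E
```

```text
[ 553.34118685 -137.25901868   14.74354929]
t 17.4 tcp [ 556.9 -134.1   17.9] [179.65   9.74  81.25] stand-frame tcp [ 3.1 -0.5  0.9] f [-3.9 23.9 21.2] tq [ 3.03  0.14 -0.23] gap 17.0 125.3
side lean 0.004049625232322654 y at 0 -50.234887041957364
side blade n 0
top blade n 143 [  2.    8.4 117.4] [-0.1 25.6] 169.9
   z 60 35 y [-0.1 25.5] x 2.1
   z 100 38 y [ 0.1 25.5] x 1.8
   z 140 59 y [-0.  25.4] x 2.1
```

View pics/m14.png

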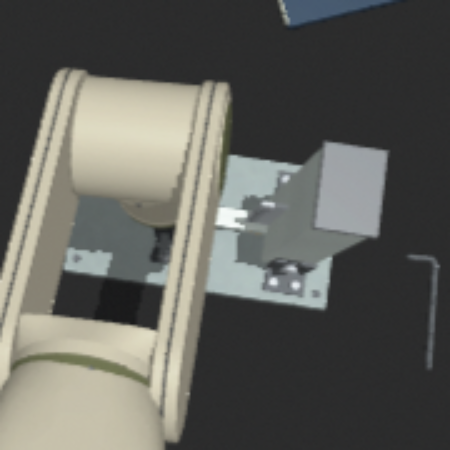

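Top crop: the blade at (265,208) lies along the middle of the column face (edge near (290,215)), and the yoke is clear of the column. The last 0.8 mm of push raised the force without any motion. The heel is about 0.5 mm from the corner by estimate, the column lean measures about 0.004 rad and the blade is vertical, so it is home. I'll hand in.

```bash
python3 -c "
from bench import r
print(r.hand_in())"
```

```text
the job is handed in; nothing more can be done
None
```

The job is handed in (no verdict came back): the square is still gripped and pressed against plate and column, heel about 0.5 mm from the corner by estimate, column lean measured at about 0.004 rad, bottles and hex key not touched.

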